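Close and pin the clamshell drilling jig and hold it shut on the strip

ROBOT

A 6-joint arm with a two-finger parallel gripper is mounted at the origin on a cart in front of the work surface, level with it; the furniture and walls round the work are solid. World frame = base frame: x ahead of the robot, y to its left, z up, the work surface at z = 0. Lengths are in m, angles in rad, forces in N, time in s.
With the tool pointing down it reaches from about 0.35 to 0.775 m from the base axis. Payload 5.5 kg.
Tool frame: the origin (TCP) lies at the very end of the fingers, on their centre line; the grasp point (between the pads) lies 19 mm behind it; z points along the fingers, y is the direction in which the jaws open and shut (so a half turn about z gives the same grasp; the last joint's range is limited). The gripper opens to 85 mm and grips with 20 to 120 N. Pads are 22 mm wide; open, the fingers measure 114 mm over their backs; the gripper's body (76 mm by 85 mm) begins 54 mm behind the grasp point. The pads swing forward as they close: fully open they stand 13 mm farther back than shut.
Start: joints at [1.184, 0.313, 0.046, 1.304, 0, 1.431], TCP at [0.14, 0.558, 0.231] pointing down, gripper open.
Joint ranges: [-2.76, 2.76], [-0.86, 1.69], [-1.03, 1.26], [-2.2, 2.34], [-1.47, 1.5], [-3.14, 3.14]. Speed limits (rad/s): [2.57, 2.57, 3.14, 3.14, 3.14, 3.14].

INTERFACE

Orientations are given as [roll, pitch, yaw] about the fixed x, y, z axes, in that order (R = Rz(yaw) Ry(pitch) Rx(roll)).
In Python, from rig import * gives the robot as it stands. The module is installed in compiled form; this text tells all that it offers.
- The arm moves only by the tool drive_tool, never from a script. Its argument "commands" is a list of rows, each a list of 3 entries, a list of its own where there are three numbers: the turn, a rotation vector about the tool's x, y, z scaled (see below), then the shift along the tool's x, y, z scaled (see below), then the opening in per cent of the stroke, from 0 (shut) to 100 (fully open). In form: [[[rx, ry, rz], [tx, ty, tz], fingers], ...]. A call has exactly 10 rows; each row shifts and turns the commanded pose from where the row before left it, along the tool's axes as they then stand; what a row does not reach is not made up. The controller multiplies each number of a shift by 0.05 m and each number of a turn by 4 degrees. A row lasts 1/10 s, in which the tool goes at most 50 mm and 8.59 degrees, less where a joint would pass 70% of its speed; a pose out of reach is approached as far as the arm can. A call with a number of a shift or a turn outside -1 to 1 is refused whole. A call with a gripper value outside its range is refused whole. The fingers move at their own pace and stop on an object; "grip_force" is the grip in N (left out, the last holds). Time passes only in rows, so rows that do not move let the fingers close, or fill a call up. It gives the time, the measured TCP pose, the force and the opening at its end, in the units of the state.
- sense(): the state, without advancing time (a new reading comes with each control period).
- capture(name): name is "side" or "top" or "wrist"; returns the picture (420x560x3 uint8, red, green, blue); there is no depth.
- calibration(name): a dict with "K" (3x3 intrinsics, pixels), "eye" and "orientation" of the camera in the world; the wrist camera has in their place "T_tool_cam" (4x4, takes a point from camera to tool coordinates, whose origin is the TCP and whose axes are the flange's). Camera axes: x right, y down, z forward; pixel columns grow to the right and rows downward; lengths in m; the calibration is good to about 2 mm. A picture is of the moment at which its call begins: read the wrist's pose just before it. calibration takes no time and is no camera call.
- job_done(): hands the job in, once; it reports no verdict.
Trained networks look in the newest picture that a camera, given by its name, has taken for a name from the list of things; names that differ only in an ending like _2 or _b are one class to them, and where a whole thing is asked for, a point or a joint stands for the part that bears it (a point fixed in the world has none). Each returns a list of dicts, best first, with "confidence" (0 to 1); they miss things now and then, are a little off and sometimes report something else, mostly with a low value. They report only what shows in the picture. A call takes as long as a camera call.
- search_frame(camera, thing): "rect" ([left, top, right, bottom] in pixels, round what is visible of it).
The state is a dict: "clock": time; "joint_positions": joint angles; "joint_vel": joint speeds; "joint_torque": joint torques, N m; "tcp_pos": TCP position; "eef_rot": TCP orientation; "wrist_force": force on the tool from outside, world axes, zero at the start; "moment": the same for the moment, N m; "opening": opening from 0.0 (shut) to 1.0 (fully open).
Only numpy, scipy, OpenCV 4.12 (cv2) and the standard library are available. Lean on these libraries where they do the work, as an engineer would, in place of code of your own. Each camera call takes 0.05 s, during which the arm holds its last target.

TASK

Make the drilling jig ready for the drill: swing its open metal lid shut over the wood strip that lies in it, take the steel locating pin (the one with a collar and a thick head) out of the wooden block and push it down through the lid's pin hole and into the base. Push it fully home, so that its collar bears on the lid and the sprung lid is flat shut on the base, and finish like that: still pressing down, with the lid held shut and nothing let go. Leave the strip in its groove, the drills in the block and the tools lying around where they are.

Things in the scene. Friction and masses are not known exactly. Their poses are not given: they have to be found in the camera images.
- jig: clamshell drilling jig, screwed down: board 160 x 140 x 12 mm with a hardwood lower half 110 x 100 mm, flat top 40 mm above the bench. Origin: centre of the underside; +z up; +x from the free edge to the hinge (away from the robot, apart from yaw). Groove 20 mm wide, 10 deep along y at x = +18 mm holds the strip; pin hole 12 mm wide, 28 deep at x = -34 mm, y = 0.
- lid_hinge (a point): middle of the hinge axis, on the jig at x = +55 mm, z = 40 mm; the axis runs along the jig's y; axes as the jig's.
- jig_lid (a joint): lid angle: 0 = flat shut, opens upward to a stop at 1.9 rad; starts leaning back at 1.65 to 1.82 and stays there; pushed well past upright it sinks shut by itself (1 rad/s). Two sprung plungers keep it about 0.06 rad ajar; shutting it fully takes about 10 N down at the pin hole. Lid size: see lid_tab.
- lid_hole (a point): mouth of the lid's pin hole, on the lid's top face 89 mm from the hinge axis; 12.5 mm wide, right through the 12 mm lid; z axis out of the lid's top face. It moves with the lid. The two smaller holes with raised bushes over the strip are for the drill.
- base_hole (a point): mouth of the pin hole in the lower half, at the height of its flat top (40 mm above the bench); axes as the jig's.
- pin_grip (a point): steel locating pin, 0.10 kg, upright in a hole of the wooden block; point on its axis in its grip, the round knurled head 16 mm thick (24 mm below to 20 mm above this point). Below the head a collar 26 mm wide, 5 thick (underside 29 mm below this point), then the shank, 10 mm thick, with a tapered nose ending 65 mm below this point. z axis up along the pin.
- pin_tip (a point): end of the pin's nose, 65 mm below the grip point. With the pin fully home in the shut jig it is 24 mm below the base hole's mouth.
- pin_block: hardwood block 56 (x) x 172 (y) x 42 (z) mm, fixed on the cutting mat (1.8 mm thick); origin at the centre of its underside. Three holes in a row along its y, 52 mm apart, the middle one at the centre; they hold the pin (its collar resting on the block) and the two drills, in any order.
- drill_1: twist drill, 10 mm thick, 104 mm long, standing point up in the block; origin at its lower end, 4 mm above the block's underside. Leave it there.
- drill_2: twist drill, 10 mm thick, 90 mm long, standing point up in the block; origin at its lower end. Leave it there.
- strip_mid (a point): middle of the wood strip 16 x 310 x 10 mm that lies loose in the jig's groove, sticking out on both sides; y axis along it. Leave it in the groove.
- block_plane: block plane, 42 x 160 x 57 mm, lying on the bench; origin at the centre of its sole. Bystander.
- tape_measure: green tape measure, 32 x 70 x 54 mm; origin at the centre of its underside. Bystander.
- flush_cutters: black-handled cutters, 44 x 123 x 11 mm, lying flat; origin at the centre of the underside. Bystander.
- lid_tab (a point): centre of the tab at the lid's free edge, 116 mm from the hinge axis, 6 mm above the lid's underside; moves with the lid. The lid is an aluminium plate 12 mm thick, 100 mm wide, from 4 to 110 mm from the hinge axis; the tab, 40 mm wide, ends at 124 mm. When shut, the underside is at hinge height. 0.3 kg. z axis: out of the lid's top face.

How it is judged:
On the way, in this order (a step that is already met when the one before it is completed fails the run):
1. the lid is swung shut over the strip (resting on its springs or lower) (value of joint jig_lid below 0.12 rad), for 0.2 s.
2. the pin has gone through the lid's hole and its nose is in the base's hole (value of joint jig_lid below 0.12 rad and horizontal distance between pin_tip and base_hole below 0.005 m and z of pin_tip in the frame of jig below 0.034 m), for 0.1 s.
At the end, for the whole second after the job is handed in: Still pressed by the robot (over 2 N): lid within 0.015 rad of flat shut, pin upright within 0.12 rad, its nose within 4 mm of the base hole's axis and home to within 3.5 mm, the strip in its groove with its middle within 6 cm of the jig's (value of joint jig_lid below 0.015 rad and horizontal distance between pin_tip and base_hole below 0.004 m and z of pin_tip in the frame of jig below 0.0195 m and angle between the z axis of pin_tip and the z axis of jig, either way round below 0.12 rad and (contact force between any of the fingers, the arm and pin above 2 N or contact force between any of the fingers, the arm and jig above 2 N) and contact force between any of pin, the fingers, the arm and jig above 2 N and z of strip_mid in the frame of jig below 0.04 m and x of strip_mid in the frame of jig between 0.008 and 0.028 m and y of strip_mid in the frame of jig between -0.06 and 0.06 m); the arm keeps its last pose, push and grip.
It fails at once if a bystander tool is pushed away by more than 3 cm (distance of any of block_plane, tape_measure, flush_cutters from where it was at the start of the episode above 0.03 m).
It fails at once if a drill is taken out of the block (distance of any of drill_1, drill_2 from where it was at the start of the episode above 0.02 m).
It fails at once if the strip is lifted out of its groove (z of strip_mid in the frame of jig above 0.048 m).
It also fails if it takes over 64 s, if anything falls off the work surface, if the arm or the gripper's body presses on something with over 40 N, if the wrist force passes 120 N, or if a joint passes its speed limit or range.

## Working session

There is one attempt and no reset: what is moved stays moved. The work goes in short steps, Python scripts to look and compute and a tool call to move; the robot and the scene stay as the last step left them, time stands still between calls to the robot, and variables do not carry over. Pictures are saved under pics/ and viewed, and the job is handed in when it is done.

Besides the shell and the picture viewer there is one more tool, called by a JSON object that holds its "method" and its "body". drive_tool: Moves the arm, as the interface text tells. Its arguments: {"type":"object","properties":{"commands":{"type":"array","items":{"type":"array"}},"grip_force":{"type":"number"}},"required":["commands"]}

```bash
mkdir -p pics; python3 - <<'E'
from rig import *
import cv2
print(sense())
for n in ("side","top","wrist"):
    im=capture(n); cv2.imwrite(f"pics/{n}0.png",im[:,:,::-1])
    print(n,calibration(n))
    for t in ["jig","jig_lid","pin_grip","pin_block","drill_1","strip_mid","lid_hole"]:
        try: print(t,[( [round(float(v)) for v in d["rect"]],round(d["confidence"],2)) for d in search_frame(n,t)][:3])
        except Exception as e: print(t,e)
print(sense()["clock"])
E
```

```text
{'clock': 0.0, 'joint_positions': array([1.18440785e+00, 3.14019454e-01, 4.49727733e-02, 1.30359142e+00,
       1.30261306e-05, 1.43120961e+00]), 'joint_vel': array([-2.86931440e-05, -1.11639985e-03,  4.72525454e-04,  2.56173936e-04,
        7.70453379e-04, -3.02553965e-04]), 'joint_torque': array([-2.24022392e-04, -4.80628610e+01,  2.98530883e+01,  1.94159296e-02,
       -1.58665426e-05,  2.99879886e-06]), 'tcp_pos': array([0.14027881, 0.55710035, 0.23039549]), 'eef_rot': array([-3.13977061e+00, -2.69152455e-04,  2.89479064e+00]), 'wrist_force': array([ 1.09567698, -0.0393734 ,  0.13193202]), 'moment': array([-0.00683404, -0.05029198, -0.0102412 ]), 'opening': 0.9998291283425921}
side {'K': array([[429.51179839,   0.        , 280.53777814],
       [  0.        , 429.51179839, 207.15209986],
       [  0.        ,   0.        ,   1.        ]]), 'eye': array([ 0.89933402, -0.45199631,  1.084162  ]), 'orientation': array([-2.57962339, -0.01000382,  0.60130096])}
jig [([229, 236, 280, 260], 0.58)]
jig_lid []
pin_grip [([294, 143, 302, 155], 0.38)]
pin_block [([286, 126, 329, 171], 0.98)]
[... 674 characters left out ...]
, 215, 401, 242], 0.59)]
lid_hole [([334, 190, 370, 217], 0.89), ([315, 187, 373, 269], 0.19)]
wrist {'K': array([[326.58555586,   0.        , 275.00300385],
       [  0.        , 326.58555586, 209.49187037],
       [  0.        ,   0.        ,   1.        ]]), 'T_tool_cam': array([[ 7.90598954e-04, -9.55140717e-01, -2.96151288e-01,
         7.36669727e-02],
       [ 9.99999521e-01,  9.25824534e-04, -3.16372536e-04,
        -8.13553229e-04],
       [ 5.76364419e-04, -2.96150896e-01,  9.55140992e-01,
        -1.42393721e-01],
       [ 0.00000000e+00,  0.00000000e+00,  0.00000000e+00,
         1.00000000e+00]])}
jig []
jig_lid []
pin_grip []
pin_block []
drill_1 []
strip_mid []
lid_hole []
1.2
```

```bash
cat > h.py <<'E'
import numpy as np, cv2
from scipy.spatial.transform import Rotation as R
from rig import *
def cam(n,s=None):
    c=calibration(n)
    if n=="wrist":
        s=s or sense(); T=np.eye(4); T[:3,:3]=R.from_euler('xyz',s["eef_rot"]).as_matrix(); T[:3,3]=s["tcp_pos"]
        T=T@c["T_tool_cam"]; return c["K"],T[:3,3],T[:3,:3]
    return c["K"],np.array(c["eye"]),R.from_euler('xyz',c["orientation"]).as_matrix()
def proj(P,C):
    K,e,M=C; q=(np.atleast_2d(P)-e)@M; q=q@K.T; return q[:,:2]/q[:,2:]
def ray(uv,C,z):
    K,e,M=C; d=M@np.linalg.inv(K)@np.array([uv[0],uv[1],1.]); return e+d*(z-e[2])/d[2]
E
python3 - <<'E'
import cv2
a=cv2.imread("pics/top0.png");cv2.imwrite("pics/topc.png",cv2.resize(a[150:300,130:430],None,fx=2.66,fy=2.66,interpolation=cv2.INTER_CUBIC))
a=cv2.imread("pics/side0.png");cv2.imwrite("pics/sidec.png",cv2.resize(a[90:300,180:400],None,fx=2.8,fy=2.8,interpolation=cv2.INTER_CUBIC))
E
```

```text
(no output)
```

View pics/topc.png

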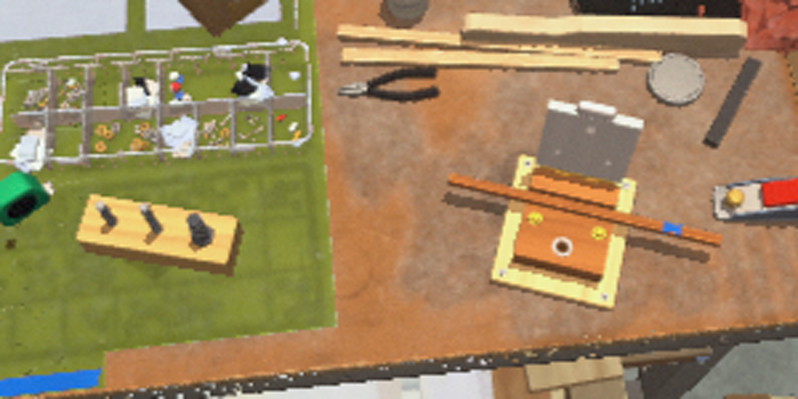

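View pics/sidec.png

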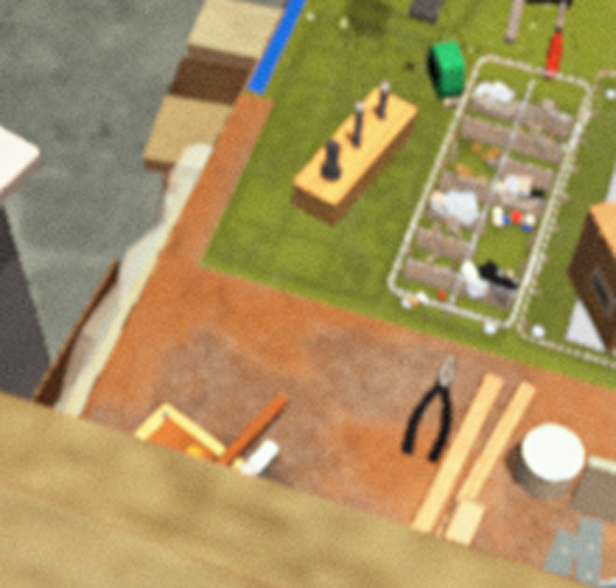

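View pics/top0.png

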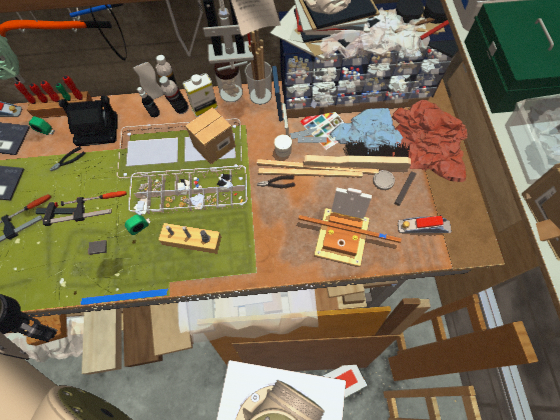

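```bash
python3 - <<'E'
from h import *
from scipy.optimize import least_squares
C=cam("top"); o=np.array([130,150]); k=800/300
f=lambda x,y:np.array([x,y])/2.66+o
print("hole",ray(f(562,246),C,.04))
# board corners z=.012 : (525,155) far-left,(636,182) far right,(612,305) near right,(492,282) near left
pts=[((80,70),(523,154)),((80,-70),(636,180)),((-80,-70),(613,306)),((-80,70),(491,283))]
for p,q in pts: print(p,ray(f(*q),C,.012))
L=np.array([[a/1000,b/1000,.012] for (a,b),_ in pts]+[[-.034,0,.04]]); U=np.array([f(*q) for _,q in pts]+[f(562,246)])
def tr(p):
    c,s=np.cos(p[2]),np.sin(p[2]); X=L.copy(); X[:,0]=p[0]+c*L[:,0]-s*L[:,1]; X[:,1]=p[1]+s*L[:,0]+c*L[:,1]; return X
r=least_squares(lambda p:(proj(tr(p),C)-U).ravel(),[.5,-.2,-.2]);print(r.x,r.fun.round(2))
# block top z=.0438 corners
B=[((28,86),(92,195)),((28,-86),(240,216)),((-28,-86),(233,264)),((-28,86),(80,240))]
L=np.array([[a/1000,b/1000,.0438] for (a,b),_ in B]);U=np.array([f(*q) for _,q in B])
r=least_squares(lambda p:(proj(tr(p),C)-U).ravel(),[.5,.2,-.2]);print(r.x,r.fun.round(2))
L=np.array([[0,-.052,.0438],[0,0,.0438],[0,.052,.0438]]);print(tr(r.x))
C2=cam("side");print("side proj",proj(tr(r.x),C2), "net top rect pin [202,232,209,242], head top", proj(tr(r.x)+[0,0,.049],C), proj(tr(r.x)+[0,0,.049],C2))
E
```

```text
hole [ 0.51826387 -0.10267546  0.04      ]
(80, 70) [ 0.63624356 -0.04792463  0.012     ]
(80, -70) [ 0.62359372 -0.18120685  0.012     ]
(-80, -70) [ 0.4677667  -0.16776609  0.012     ]
(-80, 70) [ 0.47291279 -0.03151725  0.012     ]
[ 0.55062382 -0.10666474 -0.08263921] [-1.41 -0.17  0.62 -0.2   0.63  0.97 -0.24 -1.26  0.35  0.54]
[0.4674193  0.33926035 0.00852967] [ 0.35 -0.02  0.73  0.   -0.78 -0.38 -0.28  0.4 ]
[[0.46786283 0.28726224 0.0438    ]
 [0.4674193  0.33926035 0.0438    ]
 [0.46697576 0.39125846 0.0438    ]]
side proj [[297.26131587 153.2186333 ]
 [306.15665811 142.65460274]
 [314.75303493 132.44562089]] net top rect pin [202,232,209,242], head top [[204.4124833  232.22110927]
 [186.59978971 229.6933924 ]
 [168.90450134 227.18233597]] [[297.95972407 142.82660683]
 [307.12269257 132.11333159]
 [315.96817726 121.77125608]]
```

```bash
cat >> h.py <<'E'
def plan(target,yaw,n,tilt=None,fin=0):
    s=sense(); p=s["tcp_pos"].copy(); M=R.from_euler('xyz',s["eef_rot"]); G=R.from_euler('xyz',[np.pi,0,yaw])
    w=(M.inv()*G).as_rotvec(); w0=np.rad2deg(w)/4/n
    print("turn/row",w0.round(2)," from",p.round(4),s["eef_rot"].round(3))
    w0=w0.round(2); st=(np.array(target)-p)/n
    for i in range(n):
        t=(M.inv().apply(st)/.05); t=((np.array(target)-p)/(n-i)); t=(M.inv().apply(t)/.05).round(2)
        print([list(map(float,w0)),list(map(float,t)),fin],end=", ")
        p=p+M.apply(t*.05); M=M*R.from_rotvec(np.deg2rad(w0*4))
        if i%10==9: print()
    print("end",p.round(4))
E
python3 - <<'E'
from h import *
C=cam("top"); f=lambda x,y:np.array([x,y])/2.66+[130,150]
print("pale block",ray(f(604,35),C,.03),ray(f(745,48),C,.03),"strips",ray(f(600,65),C,.02),"disc",ray(f(676,80),C,.03), "dark bar",ray(f(735,100),C,.02))
for a in (1.65,1.74,1.82):
    c,s=np.cos(-.0826),np.sin(-.0826); q=[]
    for r,h in((.124,0),(.124,.012),(.11,0)):
        x=.055-r*np.cos(a)+h*np.sin(a); z=.04+r*np.sin(a)+h*np.cos(a); q.append([.5506+c*x,-.1067+s*x,z])
    print(a,np.round(q,3).tolist(),((proj(q,C)-[130,150])*2.66).round(1).tolist())
plan([.70,-.115,.25],1.55,20)
E
```

```text
pale block [ 0.80158123 -0.12554476  0.03      ] [ 0.8096042  -0.29474921  0.03      ] strips [ 0.76509267 -0.12551728  0.02      ] disc [ 0.75265086 -0.21550026  0.03      ] dark bar [ 0.74224925 -0.28814179  0.02      ]
1.65 [[0.615, -0.112, 0.164], [0.627, -0.113, 0.163], [0.614, -0.112, 0.15]] [[595.6, 118.6], [597.4, 109.0], [593.4, 125.6]]
1.74 [[0.626, -0.113, 0.162], [0.638, -0.114, 0.16], [0.624, -0.113, 0.148]] [[597.2, 109.9], [598.9, 101.0], [594.8, 118.0]]
1.82 [[0.636, -0.114, 0.16], [0.647, -0.115, 0.157], [0.632, -0.113, 0.147]] [[598.5, 102.8], [600.0, 94.6], [596.0, 111.7]]
turn/row [ 0.   -0.    0.96]  from [0.1405 0.5576 0.2313] [3.141 0.    2.895]
[[0.0, -0.0, 0.96], [-0.71, -0.52, -0.02], 0], [[0.0, -0.0, 0.96], [-0.74, -0.47, -0.02], 0], [[0.0, -0.0, 0.96], [-0.77, -0.42, -0.02], 0], [[0.0, -0.0, 0.96], [-0.8, -0.36, -0.02], 0], [[0.0, -0.0, 0.96], [-0.82, -0.31, -0.02], 0], [[0.0, -0.0, 0.96], [-0.84, -0.25, -0.02], 0], [[0.0, -0.0, 0.96], [-0.85, -0.2, -0.02], 0], [[0.0, -0.0, 0.96], [-0.86, -0.14, -0.02], 0], [[0.0, -0.0, 0.96], [-0.87, -0.08, -0.02], 0], [[0.0, -0.0, 0.96], [-0.87, -0.02, -0.02], 0], 
[[0.0, -0.0, 0.96], [-0.87, 0.03, -0.02], 0], [[0.0, -0.0, 0.96], [-0.87, 0.09, -0.02], 0], [[0.0, -0.0, 0.96], [-0.86, 0.15, -0.02], 0], [[0.0, -0.0, 0.96], [-0.85, 0.21, -0.02], 0], [[0.0, -0.0, 0.96], [-0.83, 0.27, -0.02], 0], [[0.0, -0.0, 0.96], [-0.82, 0.32, -0.01], 0], [[0.0, -0.0, 0.96], [-0.79, 0.37, -0.02], 0], [[0.0, -0.0, 0.96], [-0.76, 0.43, -0.01], 0], [[0.0, -0.0, 0.96], [-0.74, 0.48, -0.02], 0], [[0.0, -0.0, 0.96], [-0.7, 0.52, -0.01], 0], 
end [ 0.6999 -0.1151  0.2498]
```

{"method": "drive_tool", "body": {"commands": [[[0,0,0.96],[-0.71,-0.52,-0.02],0],[[0,0,0.96],[-0.74,-0.47,-0.02],0],[[0,0,0.96],[-0.77,-0.42,-0.02],0],[[0,0,0.96],[-0.8,-0.36,-0.02],0],[[0,0,0.96],[-0.82,-0.31,-0.02],0],[[0,0,0.96],[-0.84,-0.25,-0.02],0],[[0,0,0.96],[-0.85,-0.2,-0.02],0],[[0,0,0.96],[-0.86,-0.14,-0.02],0],[[0,0,0.96],[-0.87,-0.08,-0.02],0],[[0,0,0.96],[-0.87,-0.02,-0.02],0]], "grip_force": 60}}

```text
clock: 2.2
tcp_pos: [0.4215, 0.2199, 0.2416]
eef_rot: [3.141, 0.0, 2.222]
wrist_force: [0.4, 1.3, 0.6]
opening: 0.002
```

{"method": "drive_tool", "body": {"commands": [[[0,0,0.96],[-0.87,0.03,-0.02],0],[[0,0,0.96],[-0.87,0.09,-0.02],0],[[0,0,0.96],[-0.86,0.15,-0.02],0],[[0,0,0.96],[-0.85,0.21,-0.02],0],[[0,0,0.96],[-0.83,0.27,-0.02],0],[[0,0,0.96],[-0.82,0.32,-0.02],0],[[0,0,0.96],[-0.79,0.37,-0.02],0],[[0,0,0.96],[-0.76,0.43,-0.02],0],[[0,0,0.96],[-0.74,0.48,-0.02],0],[[0,0,0.96],[-0.7,0.52,-0.02],0]]}}

```text
clock: 3.2
tcp_pos: [0.7009, -0.1167, 0.2513]
eef_rot: [3.141, -0.0, 1.551]
wrist_force: [0.8, 1.4, 0.5]
opening: 0.0
```

{"method": "drive_tool", "body": {"commands": [[[0,0,0],[0,0,0.55],0],[[0,0,0],[0,0,0.55],0],[[0,0,0],[0,0,0.55],0],[[0,0,0],[0,0,0.55],0],[[0,0,0],[0,-0.3,0],0],[[0,0,0],[0,-0.3,0],0],[[0,0,0],[0,-0.3,0],0],[[0,0,0],[0,-0.3,0],0],[[0,0,0],[0,-0.3,0],0],[[0,0,0],[0,-0.3,0],0]]}}

```text
clock: 4.2
tcp_pos: [0.6104, -0.1135, 0.1417]
eef_rot: [3.139, -0.0, 1.555]
wrist_force: [2.3, 0.8, 0.1]
opening: -0.002
```

{"method": "drive_tool", "body": {"commands": [[[0,0,0],[0,-0.3,0],0],[[0,0,0],[0,-0.3,0],0],[[0,0,0],[0,-0.3,0],0],[[0,0,0],[0,-0.3,0],0],[[0,0,0],[0,-0.3,0],0],[[0,0,0],[0,0,-0.4],0],[[0,0,0],[0,0,-0.4],0],[[0,0,0],[0,0,-0.4],0],[[0,0,0],[0,0,0],0],[[0,0,0],[0,0,0],0]]}}

```text
clock: 5.2
tcp_pos: [0.5352, -0.1125, 0.2014]
eef_rot: [3.141, 0.0, 1.554]
wrist_force: [-0.5, 0.2, -0.6]
opening: 0.003
```

```bash
python3 - <<'E'
from h import *
s=sense();a=capture("wrist");cv2.imwrite("pics/w1.png",a[:,:,::-1]);b=capture("top");cv2.imwrite("pics/t1.png",cv2.resize(b[150:300,240:440,::-1],None,fx=4,fy=4))
print(s["clock"],s["tcp_pos"],s["wrist_force"])
E
```

```text
5.2 [ 0.53521475 -0.11250796  0.20137116] [-0.50652231  0.20668074 -0.60868014]
```

View pics/w1.png

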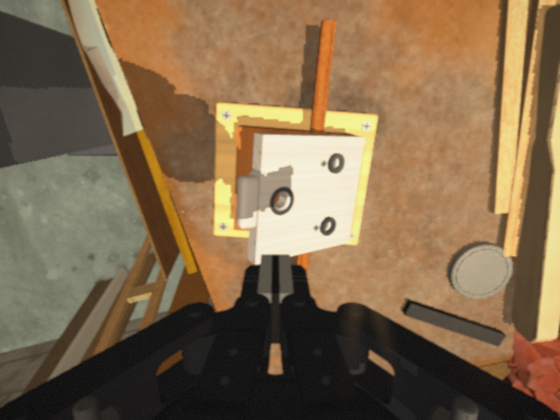

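View pics/t1.png

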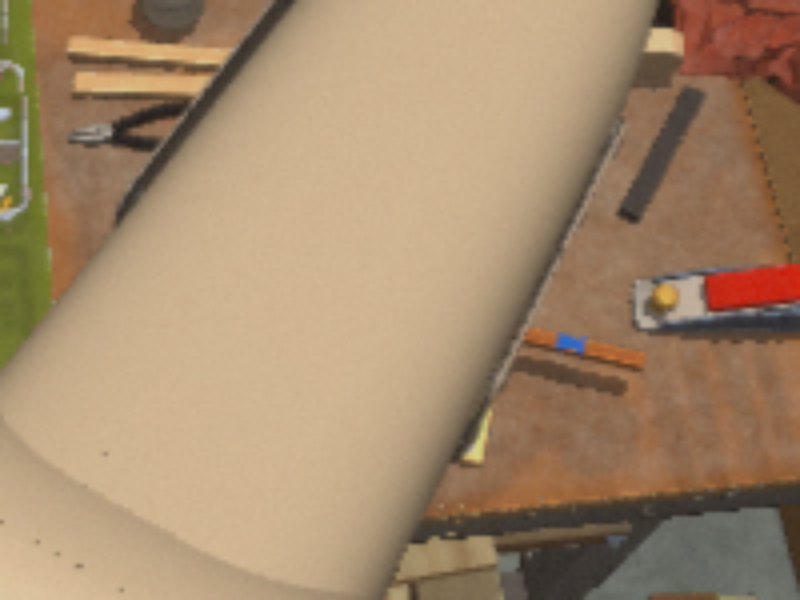

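{"method": "drive_tool", "body": {"commands": [[[0,0,0],[0,0,0],0],[[0,0,0],[0,0,0],0],[[0,0,0],[0,0,0],0],[[0,0,0],[0,0,0],0],[[0,0,0],[0,0,0],0],[[0,0,0],[0,0,0],0],[[0,0,0],[0,0,0],0],[[0,0,0],[0,0,0],0],[[0,0,0],[0,0,0],0],[[0,0,0],[0,0,0],0]]}}

```text
clock: 6.3
tcp_pos: [0.535, -0.1124, 0.2013]
eef_rot: [3.142, -0.0, 1.554]
wrist_force: [-0.1, -0.4, -0.0]
opening: -0.001
```

```bash
python3 - <<'E'
from h import *
s=sense();a=capture("wrist");cv2.imwrite("pics/w2.png",a[:,:,::-1]);cv2.imwrite("pics/w2c.png",cv2.resize(a[90:270,190:390,::-1],None,fx=3.3,fy=3.3,interpolation=cv2.INTER_CUBIC))
print(s["clock"],s["tcp_pos"],s["wrist_force"]);C=cam("wrist",s)
print(search_frame("wrist","lid_hole"),search_frame("wrist","jig"))
c,sn=np.cos(-.0826),np.sin(-.0826)
for x,y,z in((-.034,0,.0573),(-.034,0,.052),(80/1e3,.07,.012),(.08,-.07,.012),(-.08,-.07,.012),(-.08,.07,.012)):
    print(x,y,(proj([.5506+c*x-sn*y,-.1067+sn*x+c*y,z],C)).round(1))
E
```

```text
6.3 [ 0.53495747 -0.11239126  0.2013178 ] [-0.07358181 -0.35626803 -0.04843677]
[{'rect': [221.0, 126.5, 362.9, 242.7], 'confidence': 0.87}] [{'rect': [213.8, 101.6, 376.1, 242.8], 'confidence': 0.62}]
-0.034 0 [[252.6 185.2]]
-0.034 0 [[253.  183.9]]
0.08 0.07 [[376.  112.3]]
0.08 -0.07 [[355.8 244.7]]
-0.08 -0.07 [[210.2 235.7]]
-0.08 0.07 [[211.4 100.7]]
```

View pics/w2c.png

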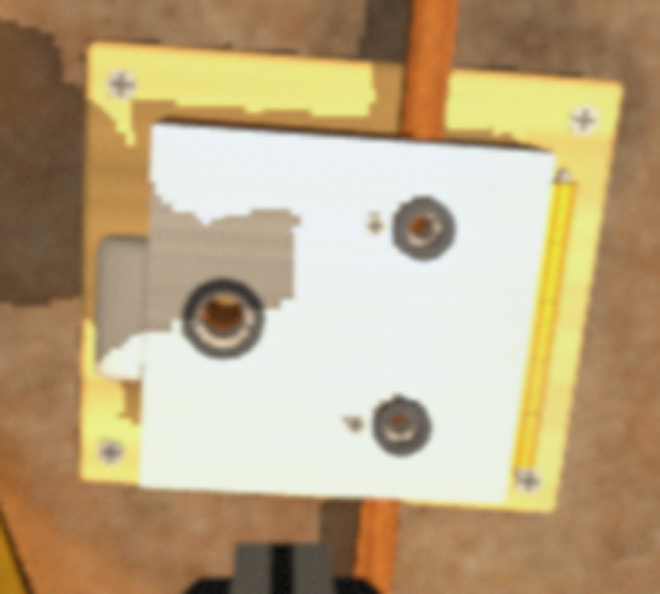

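```bash
python3 - <<'E'
from h import *
from scipy.optimize import least_squares
C=cam("wrist")
f=lambda x,y:np.array([x,y])/3.3+[190,90]
a=.06
hz=.04+.089*np.sin(a)+.012*np.cos(a); hx=.055-.089*np.cos(a)+.012*np.sin(a)
L=np.array([[.08,.07,.012],[.08,-.07,.012],[-.08,-.07,.012],[-.08,.07,.012],[hx,0,hz]])
U=np.array([f(623,83),f(553,512),f(80,480),f(90,43),f(222,317)])
def tr(p,L=L):
    c,s=np.cos(p[2]),np.sin(p[2]); X=L.copy(); X[:,0]=p[0]+c*L[:,0]-s*L[:,1]; X[:,1]=p[1]+s*L[:,0]+c*L[:,1]; return X
r=least_squares(lambda p:(proj(tr(p),C)-U).ravel(),[.55,-.1,-.08]);print(r.x,r.fun.round(2))
print("base hole",tr(r.x,np.array([[-.034,0,.04]])),"lid hole direct",ray(f(222,317),C,hz), "pred",tr(r.x)[4])
plan([.467,.2875,.20],1.57,9,fin=100)
E
```

```text
[ 0.55422046 -0.10821075 -0.08989308] [ 1.22 -0.64  0.94  1.26 -1.1   0.94 -1.5  -1.33  0.41  0.56]
base hole [[ 0.52035774 -0.1051585   0.04      ]] lid hole direct [ 0.52088051 -0.10472065  0.0573152 ] pred [ 0.5212339  -0.10523747  0.0573152 ]
turn/row [ 0.   -0.   -0.02]  from [ 0.5349 -0.1124  0.2013] [ 3.142 -0.     1.554]
[[0.0, -0.0, -0.02], [0.89, -0.17, 0.0], 100], [[0.0, -0.0, -0.02], [0.89, -0.16, 0.0], 100], [[0.0, -0.0, -0.02], [0.89, -0.16, 0.0], 100], [[0.0, -0.0, -0.02], [0.88, -0.16, 0.0], 100], [[0.0, -0.0, -0.02], [0.89, -0.16, 0.01], 100], [[0.0, -0.0, -0.02], [0.89, -0.16, 0.0], 100], [[0.0, -0.0, -0.02], [0.88, -0.16, 0.01], 100], [[0.0, -0.0, -0.02], [0.89, -0.16, 0.0], 100], [[0.0, -0.0, -0.02], [0.88, -0.16, 0.01], 100], end [0.4668 0.2874 0.1998]
```

{"method": "drive_tool", "body": {"commands": [[[0,0,-0.02],[0.89,-0.16,0],100],[[0,0,-0.02],[0.89,-0.16,0],100],[[0,0,-0.02],[0.89,-0.16,0],100],[[0,0,-0.02],[0.89,-0.16,0],100],[[0,0,-0.02],[0.89,-0.16,0],100],[[0,0,-0.02],[0.89,-0.16,0],100],[[0,0,-0.02],[0.89,-0.16,0],100],[[0,0,-0.02],[0.88,-0.16,0],100],[[0,0,-0.02],[0.88,-0.16,0],100],[[0,0,0],[0,0,0],100]]}}

```text
clock: 7.45
tcp_pos: [0.466, 0.2925, 0.2012]
eef_rot: [3.141, -0.002, 1.573]
wrist_force: [0.6, -0.9, 0.6]
opening: 0.995
```

```bash
python3 - <<'E'
from h import *
s=sense();a=capture("wrist");cv2.imwrite("pics/w3.png",a[:,:,::-1]);cv2.imwrite("pics/w3c.png",cv2.resize(a[80:280,190:390,::-1],None,fx=3,fy=3,interpolation=cv2.INTER_CUBIC))
print(s["clock"],s["tcp_pos"],s["eef_rot"],s["joint_positions"]);C=cam("wrist",s)
print(search_frame("wrist","pin_grip"),search_frame("wrist","pin_block"))
print(proj([[.4679,.2873,.0438],[.4679,.2873,.0928]],C))
E
```

```text
7.45 [0.46595348 0.29246081 0.20124733] [ 3.14145213e+00 -1.77664775e-03  1.57349335e+00] [ 4.13706201e-01  2.74568440e-01 -8.07446505e-02  1.21464458e+00
  1.57254010e-03  1.98180629e+00]
[{'rect': [266.8, 180.0, 290.9, 214.9], 'confidence': 0.69}] [{'rect': [244.8, 31.4, 314.4, 230.7], 'confidence': 0.57}]
[[275.19654974 196.07410511]
 [275.24754476 211.61192047]]
```

View pics/w3c.png

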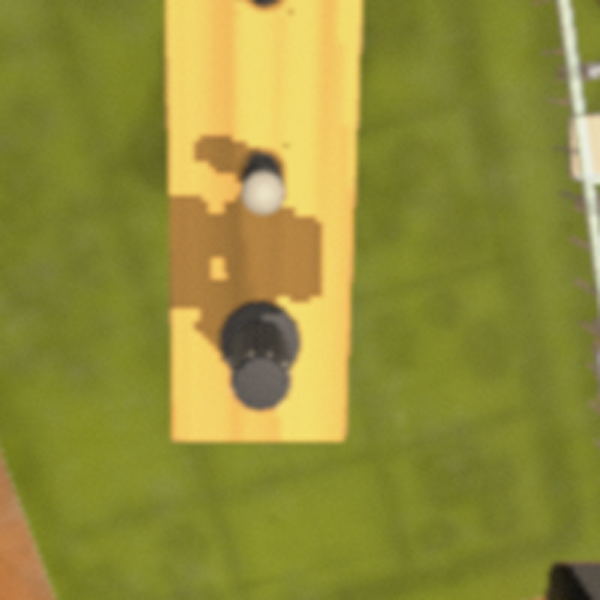

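```bash
python3 - <<'E'
from h import *
C=cam("wrist")
print(ray((276.7,208),C,.0928),ray((276.7,193.3),C,.0488))
plan([.4685,.2895,.0545],1.57,6,fin=100)
E
```

```text
[0.47014493 0.28540681 0.0928    ] [0.47036022 0.28625091 0.0488    ]
turn/row [-0.    0.   -0.01]  from [0.4671 0.2877 0.2012] [-3.141  0.     1.568]
[[-0.0, 0.0, -0.01], [0.01, 0.0, 0.49], 100], [[-0.0, 0.0, -0.01], [0.01, 0.01, 0.49], 100], [[-0.0, 0.0, -0.01], [0.0, 0.0, 0.49], 100], [[-0.0, 0.0, -0.01], [0.01, 0.01, 0.49], 100], [[-0.0, 0.0, -0.01], [0.0, 0.0, 0.49], 100], [[-0.0, 0.0, -0.01], [0.01, 0.01, 0.48], 100], end [0.4686 0.2897 0.0546]
```

```bash
python3 - <<'E'
from h import *
s=sense();a=capture("wrist");cv2.imwrite("pics/w4c.png",cv2.resize(a[80:280,190:390,::-1],None,fx=3,fy=3,interpolation=cv2.INTER_CUBIC))
print(s["clock"],s["tcp_pos"],s["eef_rot"])
E
```

```text
7.6 [0.46708932 0.28774833 0.2011506 ] [-3.14137729e+00  4.73252609e-04  1.56775733e+00]
```

View pics/w4c.png

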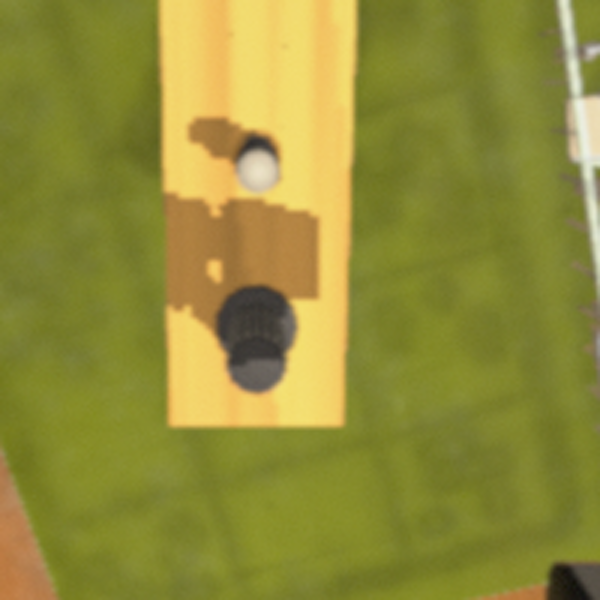

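```bash
python3 - <<'E'
from h import *
C=cam("wrist")
print(ray((275.7,201.3),C,.0928),ray((275.3,188.7),C,.0488))
plan([.4685,.2885,.0545],1.57,6,fin=100)
E
```

```text
[0.46961346 0.29037772 0.0928    ] [0.46932955 0.29003593 0.0488    ]
turn/row [-0.    0.   -0.01]  from [0.4673 0.2871 0.2012] [-3.141  0.     1.566]
[[-0.0, 0.0, -0.01], [0.0, 0.0, 0.49], 100], [[-0.0, 0.0, -0.01], [0.01, 0.0, 0.49], 100], [[-0.0, 0.0, -0.01], [0.0, 0.01, 0.49], 100], [[-0.0, 0.0, -0.01], [0.01, 0.0, 0.49], 100], [[-0.0, 0.0, -0.01], [0.0, 0.01, 0.49], 100], [[-0.0, 0.0, -0.01], [0.01, 0.0, 0.48], 100], end [0.4683 0.2886 0.0547]
```

{"method": "drive_tool", "body": {"commands": [[[0,0,0],[0.02,0.01,0.6],100],[[0,0,0],[0.02,0.01,0.6],100],[[0,0,0],[0.02,0.01,0.6],100],[[0,0,0],[0,0.01,0.6],100],[[0,0,0],[0,0,0.35],100],[[0,0,0],[0,0,0.17],100],[[0,0,0],[0,0,0],100],[[0,0,0],[0,0,0],100],[[0,0,0],[0,0,0],60],[[0,0,0],[0,0,0],30]], "grip_force": 80}}

```text
clock: 8.65
tcp_pos: [0.4702, 0.2911, 0.0565]
eef_rot: [3.14, -0.001, 1.567]
wrist_force: [-0.5, -1.0, 0.3]
opening: 0.684
```

```bash
python3 - <<'E'
from h import *
s=sense();a=capture("wrist");cv2.imwrite("pics/w5.png",a[:,:,::-1])
print(s["clock"],s["tcp_pos"],s["eef_rot"])
E
```

```text
8.65 [0.47017781 0.29114154 0.05652369] [ 3.13954196e+00 -9.50793709e-04  1.56684291e+00]
```

View pics/w5.png

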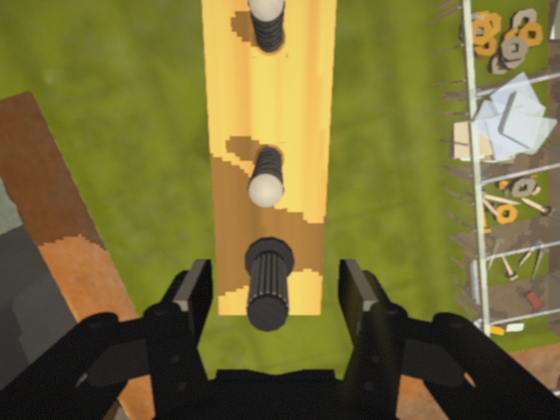

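```bash
python3 - <<'E'
from h import *
s=sense();print(s["tcp_pos"],s["eef_rot"],s["opening"])
C=cam("wrist")
print(ray((267.5,312),C,.0928),ray((269,256),C,.0488))
E
```

```text
[0.46996909 0.29115276 0.05631539] [ 3.13988568e+00 -8.40861442e-04  1.56697044e+00] 0.6030933082964334
[0.46879045 0.29217368 0.0928    ] [0.46868236 0.29444304 0.0488    ]
```

{"method": "drive_tool", "body": {"commands": [[[0,0,0],[0.03,-0.03,0.02],40],[[0,0,0],[0,0,0],35],[[0,0,0],[0,0,0],30],[[0,0,0],[0,0,0],10],[[0,0,0],[0,0,0],0],[[0,0,0],[0,0,0],0],[[0,0,0],[0,0,0],0],[[0,0,0],[0,0,0],0],[[0,0,0],[0,0,0],0],[[0,0,0],[0,0,0],0]], "grip_force": 80}}

```text
clock: 9.7
tcp_pos: [0.4679, 0.2925, 0.0545]
eef_rot: [3.141, -0.0, 1.567]
wrist_force: [-1.8, 0.4, 2.7]
opening: 0.156
```

{"method": "drive_tool", "body": {"commands": [[[0,0,0],[0,0,-0.2],0],[[0,0,0],[0,0,-0.2],0],[[0,0,0],[0,0,-0.2],0],[[0,0,0],[0,0,-0.3],0],[[0,0,0],[0,0,-0.4],0],[[0,0,0],[0,0,-0.4],0],[[0,0,0],[0,0,-0.4],0],[[0,0,0],[0,0,-0.3],0],[[0,0,0],[0,0,0],0],[[0,0,0],[0,0,0],0]]}}

```text
clock: 10.7
tcp_pos: [0.4679, 0.2924, 0.1746]
eef_rot: [3.141, -0.0, 1.567]
wrist_force: [0.7, -0.5, -0.8]
opening: 0.155
```

```bash
python3 - <<'E'
from h import *
s=sense();a=capture("wrist");cv2.imwrite("pics/w6.png",a[:,:,::-1])
print(s["clock"],s["tcp_pos"],s["eef_rot"],s["opening"],s["wrist_force"])
a=capture("side");cv2.imwrite("pics/s6.png",cv2.resize(a[90:240,230:380,::-1],None,fx=4,fy=4,interpolation=cv2.INTER_CUBIC))
plan([.521,-.105,.17],1.54,10)
E
```

```text
10.7 [0.46793431 0.29236319 0.17464975] [ 3.14072640e+00 -3.56311756e-04  1.56691667e+00] 0.1549847985576704 [ 0.6829443  -0.54620475 -0.75729937]
turn/row [-0.    0.    0.04]  from [0.4672 0.2921 0.1735] [-3.140e+00  1.000e-03  1.567e+00]
[[-0.0, 0.0, 0.04], [-0.79, 0.11, 0.01], 0], [[-0.0, 0.0, 0.04], [-0.79, 0.11, 0.01], 0], [[-0.0, 0.0, 0.04], [-0.79, 0.12, 0.01], 0], [[-0.0, 0.0, 0.04], [-0.79, 0.12, 0.01], 0], [[-0.0, 0.0, 0.04], [-0.79, 0.12, 0.01], 0], [[-0.0, 0.0, 0.04], [-0.8, 0.12, 0.0], 0], [[-0.0, 0.0, 0.04], [-0.79, 0.12, 0.01], 0], [[-0.0, 0.0, 0.04], [-0.79, 0.13, 0.0], 0], [[-0.0, 0.0, 0.04], [-0.8, 0.13, 0.01], 0], [[-0.0, 0.0, 0.04], [-0.79, 0.13, 0.0], 0], 
end [ 0.5212 -0.1049  0.1701]
```

View pics/w6.png

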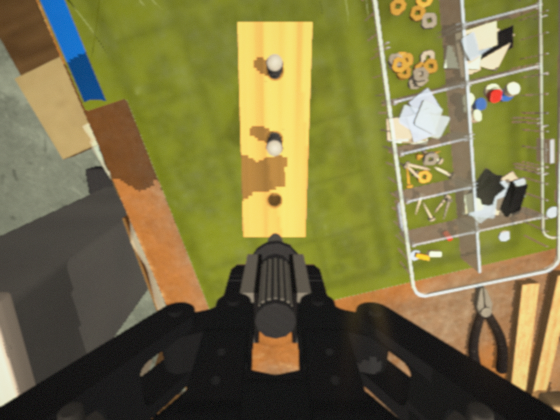

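View pics/s6.png

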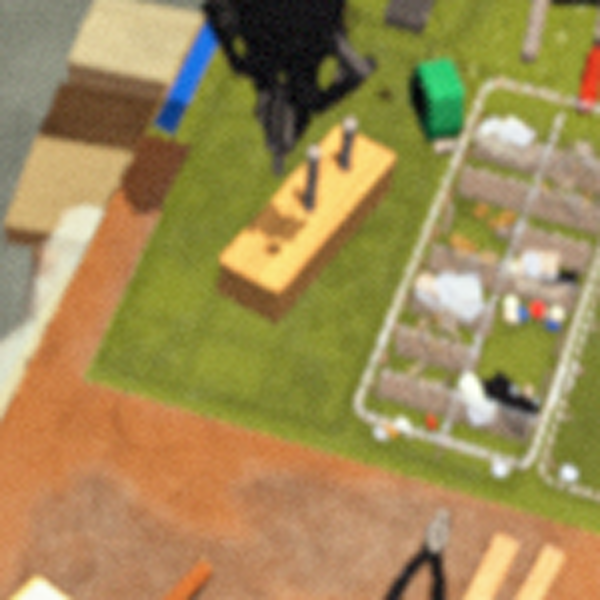

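```bash
python3 - <<'E'
from h import *
c=calibration("wrist");T=c["T_tool_cam"];C=(c["K"],T[:3,3],T[:3,:3])
for z in(-.039,.005,.010,.036,.046): print(z,proj([0,0,z],C),proj([0,.008,z],C)[0,0])
a=cv2.imread("pics/w6.png");cv2.imwrite("pics/w6c.png",cv2.resize(a[180:350,200:350],None,fx=4,fy=3.5,interpolation=cv2.INTER_CUBIC))
E
```

```text
-0.039 [[270.3964051  318.49087366]] 292.02841374410565
0.005 [[271.57363448 264.18608052]] 287.6220329176157
0.01 [[271.67005194 259.73840859]] 287.26113903551095
0.036 [[272.09427431 240.16931801]] 285.6732556402547
0.046 [[272.22965948 233.92409201]] 285.16650138756575
```

View pics/w6c.png

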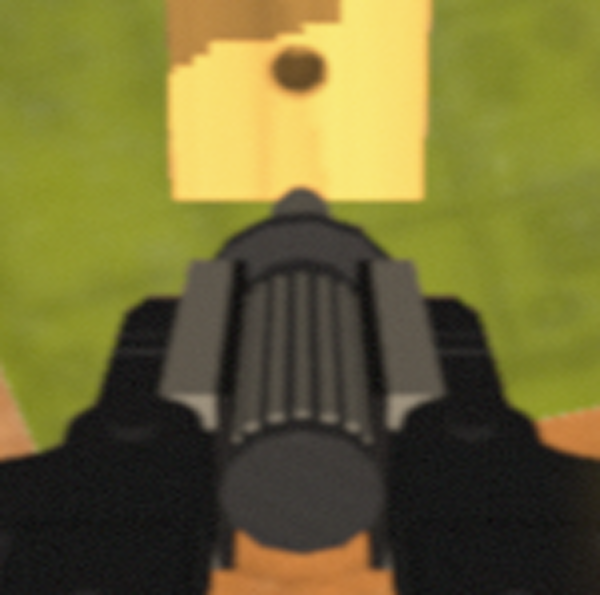

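{"method": "drive_tool", "body": {"commands": [[[0,0,0.04],[-0.8,0.11,0],0],[[0,0,0.04],[-0.8,0.11,0],0],[[0,0,0.04],[-0.8,0.11,0],0],[[0,0,0.04],[-0.8,0.11,0],0],[[0,0,0.04],[-0.8,0.11,0],0],[[0,0,0.04],[-0.8,0.11,0.1],0],[[0,0,0.04],[-0.8,0.11,0.1],0],[[0,0,0.04],[-0.8,0.12,0.1],0],[[0,0,0.04],[-0.8,0.12,0.1],0],[[0,0,0.04],[-0.74,0.12,0.1],0]]}}

```text
clock: 11.8
tcp_pos: [0.5171, -0.1072, 0.148]
eef_rot: [-3.14, -0.001, 1.538]
wrist_force: [0.2, 0.4, -0.5]
opening: 0.151
```

{"method": "drive_tool", "body": {"commands": [[[0,0,0],[0,0,0],0],[[0,0,0],[0,0,0],0],[[0,0,0],[0,0,0],0],[[0,0,0],[0,0,0],0],[[0,0,0],[0,0,0],0],[[0,0,0],[0,0,0],0],[[0,0,0],[0,0,0],0],[[0,0,0],[0,0,0],0],[[0,0,0],[0,0,0],0],[[0,0,0],[0,0,0],0]]}}

```text
clock: 12.8
tcp_pos: [0.5178, -0.1055, 0.1493]
eef_rot: [3.142, -0.0, 1.539]
wrist_force: [-0.6, -0.6, -1.1]
opening: 0.153
```

```bash
python3 - <<'E'
from h import *
s=sense();a=capture("wrist");cv2.imwrite("pics/w7.png",a[:,:,::-1])
cv2.imwrite("pics/w7c.png",cv2.resize(a[130:290,190:370,::-1],None,fx=4,fy=3.6,interpolation=cv2.INTER_CUBIC))
print(s["clock"],s["tcp_pos"],s["eef_rot"],s["opening"],s["wrist_force"])
E
```

```text
12.8 [ 0.5178118  -0.10551186  0.1492953 ] [ 3.14152289e+00 -9.20261127e-05  1.53901456e+00] 0.15314886925430748 [-0.57222079 -0.64734545 -1.14016033]
```

View pics/w7c.png

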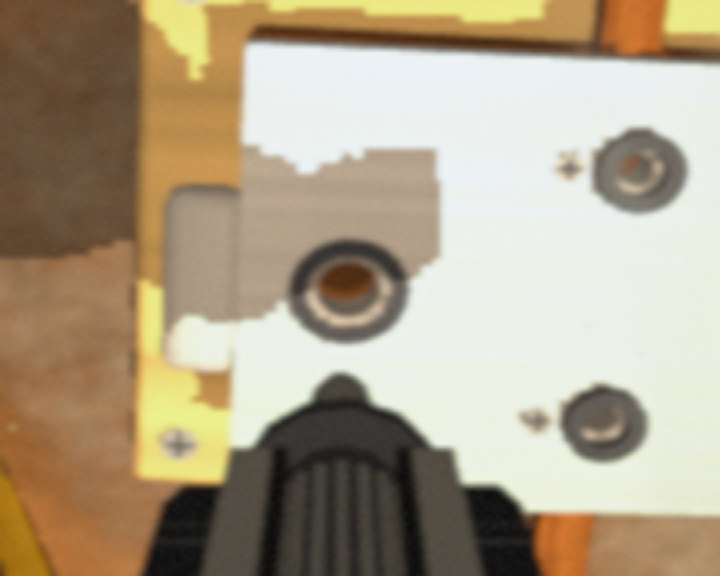

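```bash
python3 - <<'E'
from h import *
c=calibration("wrist");T=c["T_tool_cam"].copy();T[1,3]-=.0017;C=(c["K"],T[:3,3],T[:3,:3])
for n,p in dict(collar_top=[.013,0,.005],collar_bot=[.013,0,.010],tip_c=[0,0,.046],tip2=[.002,0,.046],tip3=[.003,0,.046],shank=[.005,0,.036],htop_near=[.008,0,-.039],htop_far=[-.008,0,-.039]).items(): print(n,proj(p,C).round(1))
a=cv2.imread("pics/w7.png");cv2.imwrite("pics/w7d.png",cv2.resize(a[220:340,230:320],None,fx=6,fy=5,interpolation=cv2.INTER_CUBIC))
E
```

```text
collar_top [[274.9 240.1]]
collar_bot [[274.9 236.2]]
tip_c [[274.9 234. ]]
tip2 [[274.9 231. ]]
tip3 [[274.9 229.5]]
shank [[274.9 232.3]]
htop_near [[274.9 299.7]]
htop_far [[274.9 336.8]]
```

View pics/w7d.png

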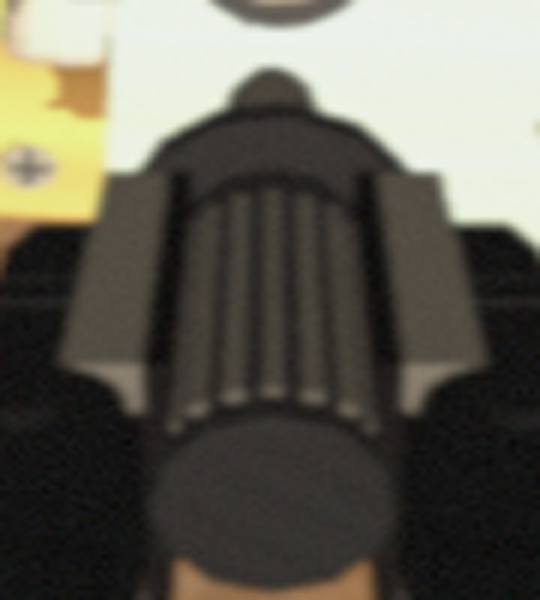

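```bash
cat >> h.py <<'E'
def tcam(dx=.0018,dy=-.0017):
    c=calibration("wrist");T=c["T_tool_cam"].copy();T[1,3]+=dy;T[0,3]+=dx;return (c["K"],T[:3,3],T[:3,:3])
E
python3 - <<'E'
from h import *
s=sense();print(s["tcp_pos"])
C=tcam()
print(ray((277.1,210.8),C,s["tcp_pos"][2]-.0573))
print(ray((276.3,210.6),C,s["tcp_pos"][2]-.0573))
E
```

```text
[ 0.51783009 -0.10554908  0.14931114]
[0.00235547 0.00163652 0.09201114]
[0.00251276 0.00103423 0.09201114]
```

{"method": "drive_tool", "body": {"commands": [[[0,0,0],[0.047,0.026,0.1],0],[[0,0,0],[0,0,0.2],0],[[0,0,0],[0,0,0.2],0],[[0,0,0],[0,0,0.14],0],[[0,0,0],[0,0,0.06],0],[[0,0,0],[0,0,0],0],[[0,0,0],[0,0,0],0],[[0,0,0],[0,0,0],0],[[0,0,0],[0,0,0],0],[[0,0,0],[0,0,0],0]]}}

```text
clock: 13.85
tcp_pos: [0.5194, -0.1033, 0.1146]
eef_rot: [3.141, 0.0, 1.539]
wrist_force: [0.1, 0.1, -1.3]
opening: 0.153
```

```bash
python3 - <<'E'
from h import *
s=sense();a=capture("wrist");cv2.imwrite("pics/w8.png",a[:,:,::-1])
cv2.imwrite("pics/w8c.png",cv2.resize(a[170:290,215:335,::-1],None,fx=5,fy=5,interpolation=cv2.INTER_CUBIC))
print(s["clock"],s["tcp_pos"],s["eef_rot"],s["opening"],s["wrist_force"])
C=tcam(); z=s["tcp_pos"][2]-.0573
print(proj([0,0,z],C),proj([0,0,.046],C))
E
```

```text
13.85 [ 0.51940588 -0.10326537  0.11460165] [3.14094604e+00 1.19184835e-04 1.53906951e+00] 0.1528737572501036 [ 0.14126102  0.09704217 -1.29001579]
[[274.91867672 230.19863435]] [[274.91693584 236.70621513]]
```

View pics/w8c.png

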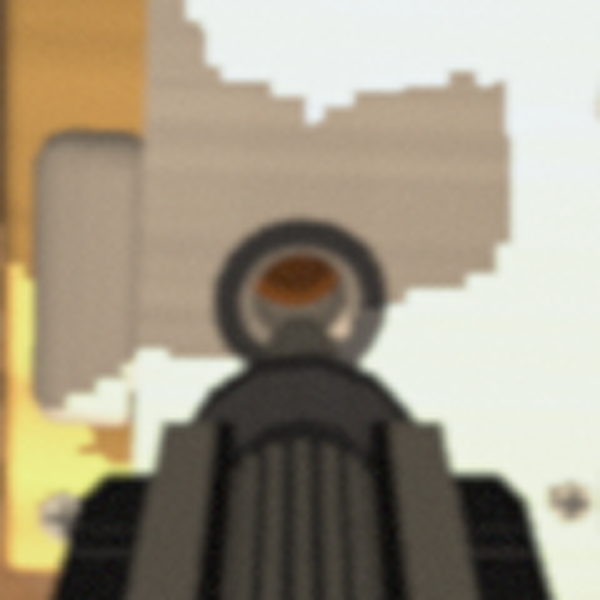

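{"method": "drive_tool", "body": {"commands": [[[0,0,0],[0,0,0.08],0],[[0,0,0],[0,0,0.08],0],[[0,0,0],[0,0,0.08],0],[[0,0,0],[0,0,0.08],0],[[0,0,0],[0,0,0.08],0],[[0,0,0],[0,0,0],0],[[0,0,0],[0,0,0],0],[[0,0,0],[0,0,0],0],[[0,0,0],[0,0,0],0],[[0,0,0],[0,0,0],0]]}}

```text
clock: 14.9
tcp_pos: [0.5194, -0.1033, 0.0945]
eef_rot: [3.141, 0.0, 1.539]
wrist_force: [0.2, -0.4, -1.3]
opening: 0.151
```

{"method": "drive_tool", "body": {"commands": [[[0,0,0],[0,0,0.05],0],[[0,0,0],[0,0,0.05],0],[[0,0,0],[0,0,0.05],0],[[0,0,0],[0,0,0.05],0],[[0,0,0],[0,0,0.05],0],[[0,0,0],[0,0,0],0],[[0,0,0],[0,0,0],0],[[0,0,0],[0,0,0],0],[[0,0,0],[0,0,0],0],[[0,0,0],[0,0,0],0]]}}

```text
clock: 15.9
tcp_pos: [0.5193, -0.1033, 0.0819]
eef_rot: [3.141, 0.0, 1.539]
wrist_force: [0.7, 0.7, -1.8]
opening: 0.149
```

{"method": "drive_tool", "body": {"commands": [[[0,0,0],[0,0,0.04],0],[[0,0,0],[0,0,0.04],0],[[0,0,0],[0,0,0.04],0],[[0,0,0],[0,0,0.04],0],[[0,0,0],[0,0,0.04],0],[[0,0,0],[0,0,0],0],[[0,0,0],[0,0,0],0],[[0,0,0],[0,0,0],0],[[0,0,0],[0,0,0],0],[[0,0,0],[0,0,0],0]], "grip_force": 110}}

```text
clock: 16.9
tcp_pos: [0.5193, -0.1032, 0.0719]
eef_rot: [3.141, -0.0, 1.539]
wrist_force: [0.3, 0.5, -0.7]
opening: 0.144
```

{"method": "drive_tool", "body": {"commands": [[[0,0,0],[0,0,0.02],0],[[0,0,0],[0,0,0.02],0],[[0,0,0],[0,0,0.02],0],[[0,0,0],[0,0,0.02],0],[[0,0,0],[0,0,0.02],0],[[0,0,0],[0,0,0.02],0],[[0,0,0],[0,0,0],0],[[0,0,0],[0,0,0],0],[[0,0,0],[0,0,0],0],[[0,0,0],[0,0,0],0]]}}

```text
clock: 17.9
tcp_pos: [0.5192, -0.1032, 0.0658]
eef_rot: [3.142, -0.0, 1.539]
wrist_force: [-1.7, -0.2, 2.6]
opening: 0.146
```

Collar is touching the sprung lid; keep pressing.

{"method": "drive_tool", "body": {"commands": [[[0,0,0],[0,0,0.02],0],[[0,0,0],[0,0,0.02],0],[[0,0,0],[0,0,0.02],0],[[0,0,0],[0,0,0],0],[[0,0,0],[0,0,0],0],[[0,0,0],[0,0,0],0],[[0,0,0],[0,0,0],0],[[0,0,0],[0,0,0],0],[[0,0,0],[0,0,0],0],[[0,0,0],[0,0,0],0]]}}

```text
clock: 18.9
tcp_pos: [0.5189, -0.1032, 0.063]
eef_rot: [-3.141, 0.0, 1.539]
wrist_force: [-2.9, 0.0, 6.6]
opening: 0.144
```

{"method": "drive_tool", "body": {"commands": [[[0,0,0],[0,0,0.01],0],[[0,0,0],[0,0,0.01],0],[[0,0,0],[0,0,0],0],[[0,0,0],[0,0,0],0],[[0,0,0],[0,0,0],0],[[0,0,0],[0,0,0],0],[[0,0,0],[0,0,0],0],[[0,0,0],[0,0,0],0],[[0,0,0],[0,0,0],0],[[0,0,0],[0,0,0],0]]}}

```text
clock: 19.9
tcp_pos: [0.5189, -0.1032, 0.0627]
eef_rot: [-3.142, 0.0, 1.539]
wrist_force: [-5.4, 0.8, 11.2]
opening: 0.145
```

{"method": "drive_tool", "body": {"commands": [[[0,0,0],[0,-0.012,0],0],[[0,0,0],[0,0,0.01],0],[[0,0,0],[0,0,0.01],0],[[0,0,0],[0,0,0],0],[[0,0,0],[0,0,0],0],[[0,0,0],[0,0,0],0],[[0,0,0],[0,0,0],0],[[0,0,0],[0,0,0],0],[[0,0,0],[0,0,0],0],[[0,0,0],[0,0,0],0]]}}

```text
clock: 20.9
tcp_pos: [0.5189, -0.1032, 0.0626]
eef_rot: [3.14, 0.0, 1.539]
wrist_force: [-6.3, 1.7, 17.0]
opening: 0.148
```

```bash
python3 - <<'E'
from h import *
s=sense();a=capture("wrist");cv2.imwrite("pics/w9.png",a[:,:,::-1])
print(s["clock"],s["tcp_pos"],s["eef_rot"],s["opening"],s["wrist_force"],s["moment"])
a=capture("side");cv2.imwrite("pics/s9.png",cv2.resize(a[160:310,190:340,::-1],None,fx=4,fy=4,interpolation=cv2.INTER_CUBIC))
E
```

```text
20.9 [ 0.51886298 -0.10321872  0.06259365] [3.14014893e+00 3.81886924e-04 1.53911624e+00] 0.14818934563395994 [-6.26267459  1.6769388  16.96781894] [0.38009143 1.35894921 0.04383428]
```

View pics/w9.png

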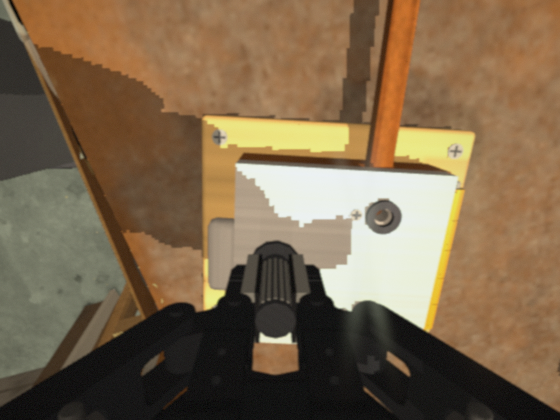

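View pics/s9.png

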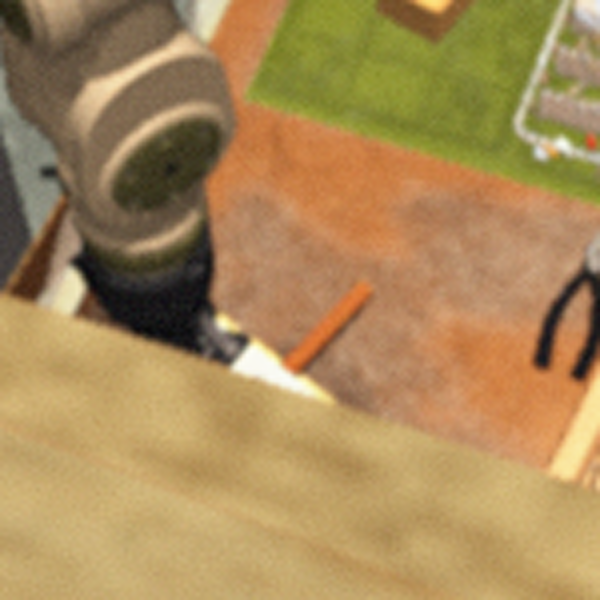

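```bash
python3 - <<'E'
from h import *
s=sense(); K,e,M=tcam(); T=R.from_euler('xyz',s["eef_rot"]).as_matrix(); C=(K,T@e+s["tcp_pos"],T@M)
print(s["clock"],s["wrist_force"],s["tcp_pos"])
h=np.array([.5189,-.1032]);yaw=-.086;c,sn=np.cos(yaw),np.sin(yaw);J=h-[c*-.034,sn*-.034]
for a in(0,.03,.06):
    P=[]
    for r,y,z in((.11,.05,.012),(.11,.05,0),(.004,.05,.012),(.124,.02,.012)):
        x=.055-r*np.cos(a)+z*np.sin(a);P.append([J[0]+c*x-sn*y,J[1]+sn*x+c*y,.04+r*np.sin(a)+z*np.cos(a)])
    for x,y in((-.08,.07),(.08,.07)):P.append([J[0]+c*x-sn*y,J[1]+sn*x+c*y,.012])
    print(a,proj(P,C).round(1).tolist())
a=cv2.imread("pics/w9.png");b=cv2.imread("pics/w7.png")
cv2.imwrite("pics/w9c.png",np.hstack([cv2.resize(a[100:290,195:325],(400,585)),cv2.resize(a[220:340,230:320],(395,585),interpolation=cv2.INTER_CUBIC)]))
E
```

```text
21.0 [-7.36099543  1.7873339  16.27017214] [ 0.51887172 -0.10323905  0.06260691]
0 [[236.2, 163.9], [238.8, 160.0], [459.1, 176.0], [206.8, 222.4], [200.7, 114.9], [479.1, 130.8]]
0.03 [[236.3, 165.1], [238.2, 161.0], [460.0, 176.1], [206.1, 225.1], [200.7, 114.9], [479.1, 130.8]]
0.06 [[236.6, 166.4], [237.8, 162.1], [460.9, 176.2], [205.7, 227.8], [200.7, 114.9], [479.1, 130.8]]
```

View pics/w9c.png

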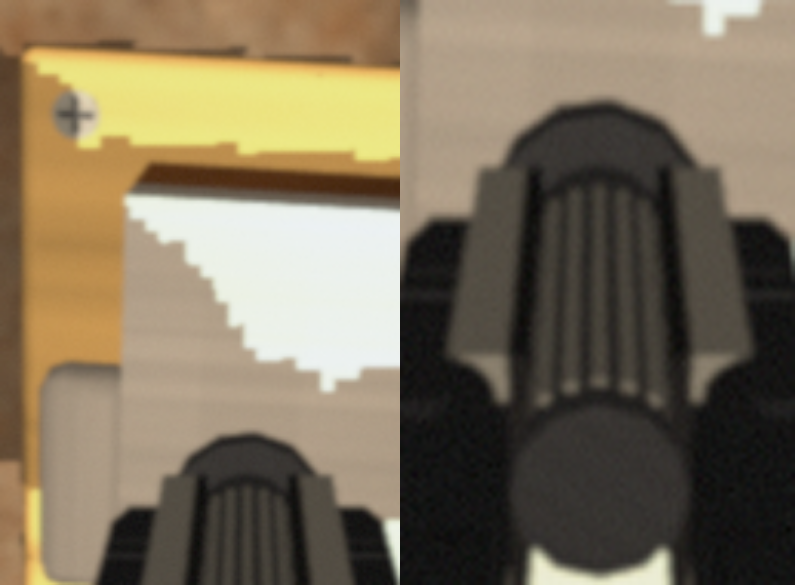

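{"method": "drive_tool", "body": {"commands": [[[0,0,0],[0,-0.015,0.01],0],[[0,0,0],[0,0,0],0],[[0,0,0],[0,0,0],0],[[0,0,0],[0,0,0],0],[[0,0,0],[0,0,0],0],[[0,0,0],[0,0,0],0],[[0,0,0],[0,0,0],0],[[0,0,0],[0,0,0],0],[[0,0,0],[0,0,0],0],[[0,0,0],[0,0,0],0]]}}

```text
clock: 22.0
tcp_pos: [0.5189, -0.1032, 0.0626]
eef_rot: [3.139, 0.0, 1.539]
wrist_force: [-5.7, 1.8, 18.2]
opening: 0.148
```

```bash
python3 -c "
from rig import *
print(job_done()); s=sense(); print(s['clock'],s['tcp_pos'],s['wrist_force'])"
```

```text
the job is handed in; nothing more can be done
None
the job is handed in; nothing more can be done
```

The job is handed in at 22 s of the 64 s allowed. The lid is swung shut over the strip, and the pin is home through the lid into the base. The gripper still holds the pin and presses down with about 18 N.

**Last checks**
- **Pin depth:** the tool stood at 62.6 mm, against about 62.7 mm expected for fully home. It did not drop further when pushed harder, so it is on a hard stop. The pin had not slipped in the grip.
- **Lid:** its corner and tab in the wrist picture fit an angle near 0, not the sprung 0.06 rad.
- **Strip and other things:** the part of the strip in view lies in its groove. I did not re-measure its middle. I also did not look at the drills or tools again; nothing pointed to contact with them.

**What disagreed**
- **Wrist camera:** it read about 1.7 mm off. I corrected this by comparing the pin tip with the hole directly in the picture.
- **Sideways force:** a force of about 6 N on the pin, towards the robot, stayed even after I shifted the arm about 1.3 mm to relieve it.

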